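# Find the stamped crate and push it into the hand-out lane

## Robot

A 6-joint arm with a two-finger parallel gripper is mounted at the origin on the work surface. World frame = base frame: x ahead of the robot, y to its left, z up, the work surface at z = 0. Lengths are in m, angles in rad, forces in N, time in s.
With the tool pointing down it reaches from about 0.275 to 0.725 m from the base axis. Payload 5.6 kg.
Tool frame: the origin (TCP) lies between the finger pads; the fingertips stand 17 mm ahead of it and the grasp point (between the pads) lies 2 mm behind it; z points along the fingers, y is the direction in which the jaws open and shut (so a half turn about z gives the same grasp; the last joint's range is limited). The gripper opens to 85 mm and grips with 20 to 120 N. Pads are 22 mm wide; open, the fingers measure 114 mm over their backs; the gripper's body (76 mm by 85 mm) begins 54 mm behind the grasp point. The pads swing forward as they close: fully open they stand 13 mm farther back than shut.
Start: joints at [-1.044, 0.255, 0.108, 0, -1.424, -0.285], TCP at [0.132, -0.534, 0.248] pointing down, gripper open.
Joint ranges: [-2.95, 2.95], [-1.21, 1.97], [-1.09, 1.5], [-2.87, 1.71], [-2.94, -0.07], [-3.05, 3.05]. Speed limits (rad/s): [2.57, 2.57, 3.14, 3.14, 3.14, 3.14].

## Interface

Orientations are given as a 3x3 rotation matrix whose columns are the frame's x, y, z axes.
In Python, from bench import state, capture, sign_off, search_frame, masks_of gives the robot as it stands.
- The arm moves only by the shell command python3 -m inch 'ROWS' [FORCE]. ROWS is a JSON object of lists of equal length, an entry for each row: "twist": the turn, a rotation vector about the tool's x, y, z in degrees, a list of three; "travel": the shift along the tool's x, y, z in m, a list of three; "gripper": the opening, from 0 (shut) to 1 (fully open). In form: {"twist": [[rx, ry, rz], ...], "travel": [[dx, dy, dz], ...], "gripper": [gripper, ...]}. A call has 1 to 8 rows; each row is the pose to reach, as a shift and turn from the pose measured when the call began, along the tool's axes at that moment; what a row does not reach only later rows make up. A row lasts 1/10 s, in which the tool goes at most 50 mm and 8.59 degrees, less where a joint would pass 70% of its speed; a pose out of reach is approached as far as the arm can. A call with a gripper value outside its range is refused whole. The fingers move at their own pace and stop on an object; FORCE is the grip in N (left out, the last holds). Time passes only in rows, so rows that repeat a pose let the fingers close. It gives the time, the measured TCP pose, the force and the opening at its end, in the units of the state.
- state(): the state, without advancing time (a new reading comes with each control period).
- capture(name): name is "scene" or "top" or "wrist"; returns a dict with "pixels" (384x512x3 uint8, blue, green, red), "fx", "fy", "cx", "cy" (pixels), "D" ([k1, k2, p1, p2, k3] as OpenCV has them; the pictures are not rectified), "eye" and "attitude" of the camera in the world. Camera axes: x right, y down, z forward; pixel columns grow to the right and rows downward; lengths in m; the calibration is good to about 2 mm. A picture is of the moment at which its call begins. There is no depth.
- sign_off(): hands the job in, once; it reports no verdict.
Trained networks look in a picture, given as the dict that the camera call returned (one of the last four; its "shot" number tells which), for a name from the list of things; names that differ only in an ending like _2 or _b are one class to them, and where a whole thing is asked for, a point or a joint stands for the part that bears it (a point fixed in the world has none). Each returns a list of dicts, best first, with "score" (0 to 1); they miss things now and then, are a little off and sometimes report something else, mostly with a low value. They report only what shows in the picture. A call takes as long as a camera call. They do not tell look-alikes from the thing itself.
- search_frame(picture, thing): "extent" ([centre column, centre row, width, height] in pixels, round what is visible of it).
- masks_of(picture, thing): "region" (384x512 bool, what is visible of it) and "extent" ([centre column, centre row, width, height] in pixels, round what is visible of it).
The state is a dict: "clock": time; "joint_pos": joint angles; "qvel": joint speeds; "joint_torque": joint torques, N m; "tool_pos": TCP position; "tcp_rot": TCP orientation; "contact_force": force on the tool from outside, world axes, zero at the start; "wrist_torque": the same for the moment, N m; "opening": finger opening in m.
Only numpy, scipy, OpenCV 4.12 (cv2) and the standard library are available. Lean on these libraries where they do the work, as an engineer would, in place of code of your own. Each camera call takes 0.05 s, during which the arm holds its last target. There are 200 camera calls.

## Task

Tip both small plywood crates over onto their sides so that their undersides can be seen: one has a round stamp underneath. Once both lie on their sides, push the stamped one, still lying on its side, into the middle of the lane between the two strips of tape, and leave the other one lying outside the lane. Only push with the fingers: do not lift or carry the crates, and do not disturb the oil bottle, the jar or the screwdriver.

Things in the scene. Friction and masses are not known exactly. Their poses are not given: they have to be found in the camera images.
- crate_1: open-topped empty plywood crate, 70 mm (its x) x 120 mm (y) x 130 mm tall (z), 6 mm walls, 0.27-0.44 kg, loose. Starts upright, wide sides facing roughly towards and away from the robot. Pushed near the top of a wide side it tips over the opposite bottom edge (friction 0.5-0.7); past 35 degrees it falls over, then 70 mm high. Origin: centre of underside, z to the mouth. 
- crate_2: looks like crate_1 but for the stamp, same sizes, weight and axes, beside it on the other side of the lane; either may be on the left.
- crate_1_mid (a point): centre of crate_1: 65 mm above its underside on its own z; same axes as the crate.
- crate_2_mid (a point): centre of crate_2: 65 mm above its underside on its own z; same axes as the crate.
- stamp (a point): the stamp: a black ink ring of 57 mm diameter with a straight bar 98 mm long across it, printed flat on the middle of the underside of one crate (hidden while the crate stands); the other underside is blank. This point is the stamp's centre.
- lane: hand-out lane on the bench: two flat pale strips of masking tape, 24 mm wide and 500 mm long, 240 mm apart (inner edges), nothing to bump into. Origin: middle of the lane on the bench; x runs along the lane, roughly away from the robot, y across it.
- oil: bystander: grey oil bottle, 52 mm diameter, 150 mm tall, upright; origin at the centre of its base.
- jar: bystander: glass jar with steel cap, 68 mm diameter, 85 mm tall, upright; origin at the centre of its base.
- driver: bystander: screwdriver about 200 mm long lying along its own x; origin beneath its middle.
Mind the look-alikes: they are no part of the job. What is shaped like the crate_1 but pink or turquoise is not meant. What is shaped like the crate_2 but green or orange is not meant.

How it is judged:
By the outcome, as a careful person would: the job done as asked, in the order asked, and still so for the second after the job is handed in, with the robot touching nothing.
It also fails if it takes over 64 s, if anything falls off the work surface, if the arm or the gripper's body presses on something with over 40 N, if the wrist force passes 120 N, or if a joint passes its speed limit or range.

## Working session

There is one attempt and no reset: what is moved stays moved. The work goes in short steps, Python scripts to look and compute and a shell command to move; the robot and the scene stay as the last step left them, time stands still between calls to the robot, and variables do not carry over. Pictures are saved under pics/ and viewed, about 8 in all and at most 12, crops included, and the job is handed in when it is done.

```bash
mkdir -p pics; ls; cat > h.py <<'E'
import numpy as np, cv2
from bench import state, capture, sign_off, search_frame, masks_of
np.set_printoptions(precision=3,suppress=True)
def K(c): return np.array([[c['fx'],0,c['cx']],[0,c['fy'],c['cy']],[0,0,1.]])
def back(c,uv,z=0.):
    p=cv2.undistortPoints(np.array(uv,float).reshape(-1,1,2),K(c),np.array(c['D'],float))[:,0]
    d=np.c_[p,np.ones(len(p))]@np.array(c['attitude']).T; e=np.array(c['eye'])
    return e+d*((z-e[2])/d[:,2])[:,None]
def proj(c,P):
    R=np.array(c['attitude']); t=-R.T@np.array(c['eye'])
    return cv2.projectPoints(np.array(P,float).reshape(-1,1,3),cv2.Rodrigues(R.T)[0],t,K(c),np.array(c['D'],float))[0][:,0]
E
python3 - <<'E'
from h import *
s=state();print(s['clock'],s['tool_pos'],s['tcp_rot'])
ims=[]
for n in['top','scene']:
    c=capture(n);print(n,np.array(c['eye']),np.array(c['attitude'])[:,2],c['fx']);ims.append(c['pixels'])
    for t in['crate_1','oil','jar','driver','lane']:
        for d in search_frame(c,t): print(t,round(d['score'],2),np.array(d['extent']))
cv2.imwrite('pics/top.png',cv2.resize(ims[0],(800,600)));cv2.imwrite('pics/scene.png',cv2.resize(ims[1],(800,600)))
E
```

```text
pics
0.0 [ 0.132 -0.534  0.247] [[-0.971 -0.239 -0.001]
 [-0.239  0.971  0.002]
 [ 0.     0.002 -1.   ]]
top [ 0.237 -0.034  1.629] [ 0.164  0.017 -0.986] 438.18690103014455
crate_1 0.98 [351.4 266.3  43.7  33.6]
crate_1 0.9 [292.4 144.   34.5  44.4]
crate_1 0.89 [192.9 180.7  42.6  30.6]
crate_1 0.89 [327.3 176.8  38.4  24.1]
crate_1 0.83 [192.8 130.6  29.2  43.1]
crate_1 0.83 [145.7 187.4  46.   40.4]
oil 0.72 [155.9 143.2  18.2  18.3]
jar 0.76 [364.1 148.7  20.6  23.2]
jar 0.22 [193.8 177.6  42.3  28.9]
driver 0.67 [388.2 210.8  37.2  35.4]
lane 0.57 [264.9 191.   81.7 132. ]
scene [ 1.112 -0.789  0.835] [-0.482  0.622 -0.617] 357.9844113234347
crate_1 0.95 [278.1 232.4  38.8  62.5]
crate_1 0.89 [134.7 208.1  46.   47.2]
crate_1 0.84 [301.6 168.2  29.7  47.1]
crate_1 0.71 [218.3 239.4  51.   57.8]
crate_1 0.55 [321.6 148.4  24.4  39.6]
oil 0.55 [353.3 152.6  13.2  24.2]
oil 0.49 [215.7 291.6  25.2  38.6]
jar 0.84 [215.9 294.2  25.8  37.6]
jar 0.53 [353.7 153.1  13.2  22.4]
jar 0.23 [219.4 236.8  48.6  58.8]
driver 0.77 [146.8 281.2  70.1   9.6]
lane 0.95 [261.6 220.  157.9  98.4]
lane 0.3 [302.1 167.9  30.3  50. ]
```

View pics/top.png

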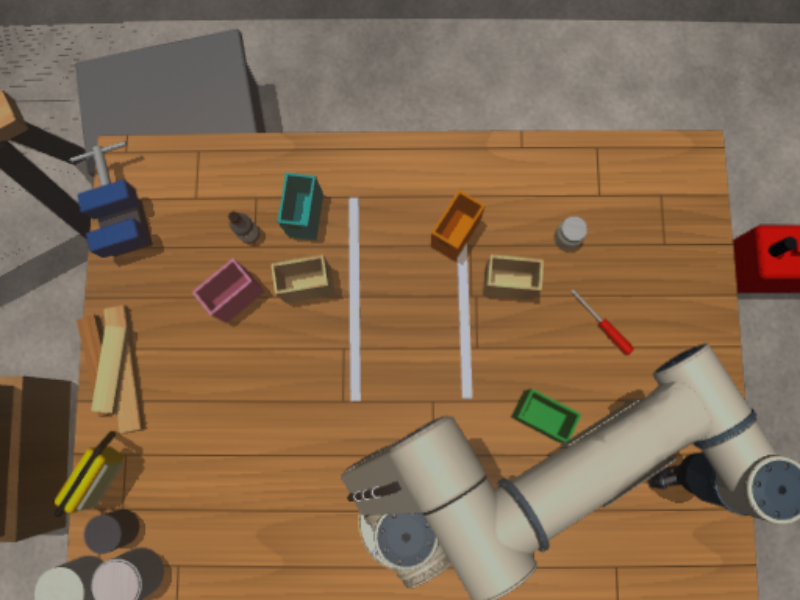

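View pics/scene.png

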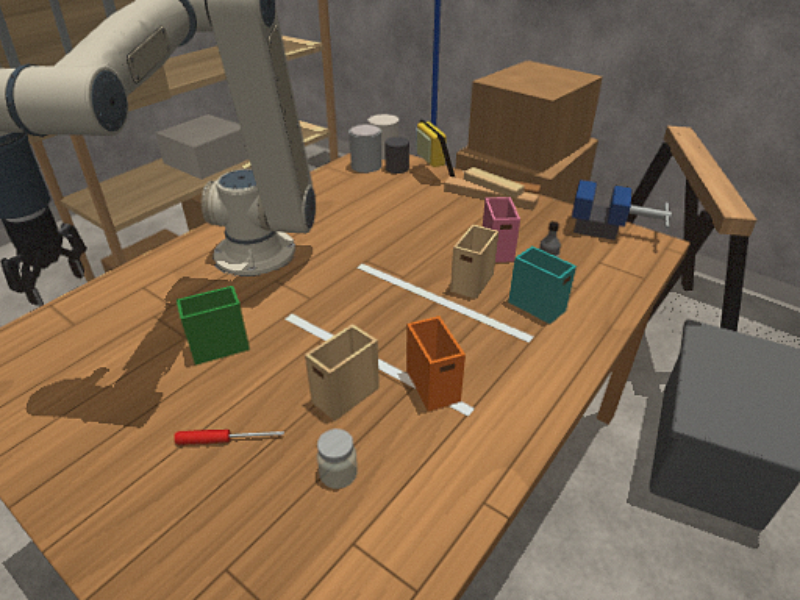

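The two plain crates are at about (300,278) and (515,275) in the enlarged top view. The teal crate stands just behind the left one, so tipping towards the robot is the clear direction, and the scene camera will then see the undersides.

```bash
cat >> h.py <<'E'
from scipy.optimize import least_squares
def rim(c,uv,z):
    q=back(c,uv,z); r=cv2.minAreaRect(np.float32(q[:,:2]*1000)); return np.array(r[0])/1000,np.array(r[1]),r[2]
E
python3 - <<'E'
from h import *
c=capture('top')
s=512/800
lane=back(c,np.array([[353,198],[355,400],[461,245],[467,397]])*s,0);print('strips',lane[:,:2])
def show(n,uv,z,): print(n,back(c,np.array(uv)*s,z)[:,:2].tolist())
for t in ['crate_1','oil','jar','driver']:
    for d in masks_of(c,t):
        m=d['region'].astype(np.uint8); ct=np.concatenate(cv2.findContours(m,0,1)[0])[:,0]
        b=c['pixels'][d['region']].mean(0)
        u=d['extent'];
        print(t,round(d['score'],2),np.array(u),b,'z130',back(c,[u[:2]],.13)[0,:2],'z0',back(c,[u[:2]],0)[0,:2])
im=c['pixels']
a=cv2.resize(im[155:205,170:220],(400,400),interpolation=2);b=cv2.resize(im[155:205,305:355],(400,400),interpolation=2)
cv2.imwrite('pics/crop.png',np.hstack([a,b]))
E
```

```text
strips [[ 0.773  0.135]
 [ 0.276  0.125]
 [ 0.651 -0.131]
 [ 0.282 -0.14 ]]
crate_1 0.86 [191.3 132.5  30.   46.4] [68.805 76.658 47.728] z130 [0.71  0.245] z0 [0.751 0.27 ]
crate_1 0.85 [325.4 178.8  41.9  28.3] [ 67.333  98.548 116.325] z130 [ 0.538 -0.228] z0 [ 0.565 -0.245]
crate_1 0.84 [192.5 179.8  38.6  30.6] [ 63.953  92.024 109.062] z130 [0.538 0.237] z0 [0.564 0.26 ]
crate_1 0.75 [349.5 264.8  45.8  34. ] [ 47.355 101.483  50.527] z130 [ 0.242 -0.302] z0 [ 0.242 -0.325]
crate_1 0.69 [293.  145.6  35.2  42.6] [ 19.257  69.443 124.618] z130 [ 0.659 -0.117] z0 [ 0.695 -0.124]
crate_1 0.6 [147.  188.6  43.   41.2] [ 66.537  61.634 105.344] z130 [0.507 0.396] z0 [0.531 0.434]
oil 0.76 [155.8 144.   17.8  24.4] [52.113 60.507 72.383] z130 [0.668 0.372] z0 [0.706 0.407]
jar 0.53 [363.8 150.2  18.   23.7] [113.976 121.759 126.392] z130 [ 0.641 -0.366] z0 [ 0.676 -0.395]
driver 0.52 [387.2 208.1  34.9  32.9] [ 22.97   34.837 152.502] z130 [ 0.434 -0.438] z0 [ 0.452 -0.473]
```

View pics/crop.png

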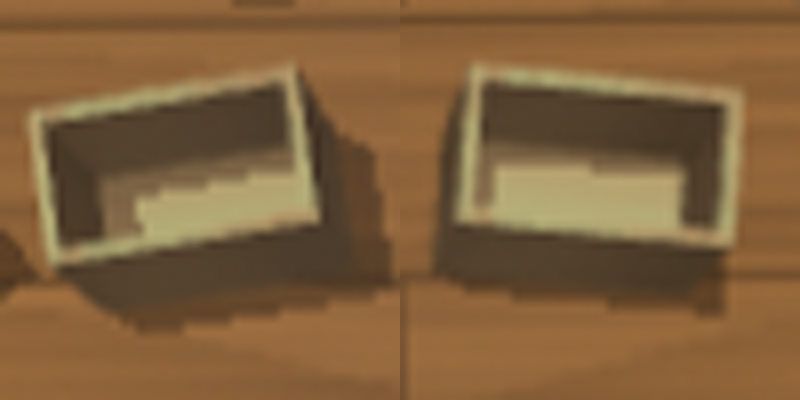

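```bash
python3 - <<'E'
from h import *
c=capture('top')
L=np.array([[30,112],[292,65],[318,220],[52,265]])/8+[170,155]-.44
R=np.array([[70,65],[342,90],[335,245],[57,220]])/8+[305,155]-.44
for n,q in(('L',L),('R',R)):
    p=back(c,q,.13)[:,:2];print(n,p.tolist(),p.mean(0),[np.linalg.norm(p[i]-p[i-1]) for i in range(4)],np.degrees(np.arctan2(*(p[0]-p[1]))),np.degrees(np.arctan2(*(p[3]-p[2]))))
print(state()['joint_pos'])
E
```

```text
L [[0.5783173085469941, 0.30563440813330134], [0.5987051612817854, 0.1900968121632602], [0.5291057212539684, 0.17731431353907462], [0.5097561443889933, 0.2937318383134562]] [0.554 0.242] [np.float64(0.06958666825633074), np.float64(0.11732263473717254), np.float64(0.0707635098286045), np.float64(0.11801460163660818)] -10.007434047526967 -9.436776243497444
R [[0.5963248733825482, -0.18699967432006986], [0.5844832251533117, -0.3057929622815182], [0.5154960158417571, -0.3003735751872819], [0.5271602951686559, -0.1798581249905334]] [ 0.556 -0.243] [np.float64(0.06953229901514714), np.float64(0.11938203339479758), np.float64(0.06919974570093035), np.float64(0.12107860731087423)] 5.692598611591472 5.528243759174207
[-1.044  0.255  0.108 -0.    -1.424 -0.285]
```

```bash
cat > d.py <<'E'
import sys; from h import *
from scipy.spatial.transform import Rotation as Ro
# world x y z, yaw deg (of tool y from world y, tool x = -world x)
x,y,z,a=map(float,sys.argv[1:5]); s=state(); R=np.array(s['tcp_rot'])
T=Ro.from_euler('z',a,degrees=True).as_matrix()@np.diag([-1,1,-1.])
print('clock',s['clock'],'tcp',np.array(s['tool_pos']),'F',np.array(s['contact_force']),'open',s['opening'])
print('travel',R.T@(np.array([x,y,z])-s['tool_pos']),'twist',Ro.from_matrix(R.T@T).as_rotvec(degrees=True))
E
python3 d.py 0.613 -0.248 0.247 -5.6; python3 d.py 0.612 0.252 0.247 10
```

```text
clock 0.9 tcp [ 0.132 -0.534  0.248] F [ 0.837 -0.367  0.087] open 0.08545786770767522
travel [-0.536  0.162  0.001] twist [ 0.001  0.001 19.454]
clock 0.9 tcp [ 0.132 -0.534  0.248] F [ 0.837 -0.367  0.087] open 0.08545786770767522
travel [-0.654  0.648  0.001] twist [0.001 0.001 3.854]
```

```bash
python3 -m inch '{"twist":[[0,0,7],[0,0,14],[0,0,19.4],[0,0,19.4],[0,0,19.4],[0,0,19.4],[0,0,19.4],[0,0,19.4]],"travel":[[-0.045,0.0135,0],[-0.09,0.027,0],[-0.135,0.04,0],[-0.18,0.054,0],[-0.225,0.068,0],[-0.27,0.081,0],[-0.315,0.095,0],[-0.36,0.108,0]],"gripper":[0.5,0.5,0.5,0.5,0.5,0.5,0.5,0.5]}'; python3 d.py 0.613 -0.248 0.247 -5.6
```

```text
clock: 1.7
tool_pos: [0.4569, -0.3416, 0.2486]
tcp_rot: [[-0.995, 0.096, 0.0], [0.096, 0.995, -0.0], [-0.0, -0.0, -1.0]]
contact_force: [0.1, -1.4, 1.0]
opening: 0.0427
clock 1.7 tcp [ 0.457 -0.342  0.249] F [ 0.093 -1.44   1.046] open 0.04269847088172931
travel [-0.146  0.108  0.002] twist [-0.014  0.025  0.069]
```

```bash
python3 -m inch '{"twist":[[0,0,0],[0,0,0],[0,0,0],[0,0,0],[0,0,0],[0,0,0],[0,0,0],[0,0,0]],"travel":[[-0.036,0.027,0],[-0.073,0.054,0],[-0.11,0.081,0],[-0.146,0.108,0],[-0.146,0.108,0.02],[-0.146,0.108,0.06],[-0.146,0.108,0.1],[-0.146,0.108,0.131]],"gripper":[0.5,0.5,0.5,0.5,0.5,0.5,0.5,0.5]}'; python3 d.py 0.613 -0.248 0.118 -5.6
python3 - <<'E'
from h import *
cv2.imwrite('pics/s2.png',cv2.resize(capture('scene')['pixels'][100:320,150:400],(750,600)))
E
```

```text
clock: 2.5
tool_pos: [0.6119, -0.2477, 0.1149]
tcp_rot: [[-0.995, 0.096, -0.002], [0.096, 0.995, 0.001], [0.002, 0.0, -1.0]]
contact_force: [-1.3, 0.6, -0.4]
opening: 0.0424
clock 2.5 tcp [ 0.612 -0.248  0.115] F [-1.261  0.583 -0.436] open 0.04242554969760073
travel [-0.001 -0.    -0.003] twist [ 0.027 -0.109  0.075]
```

View pics/s2.png

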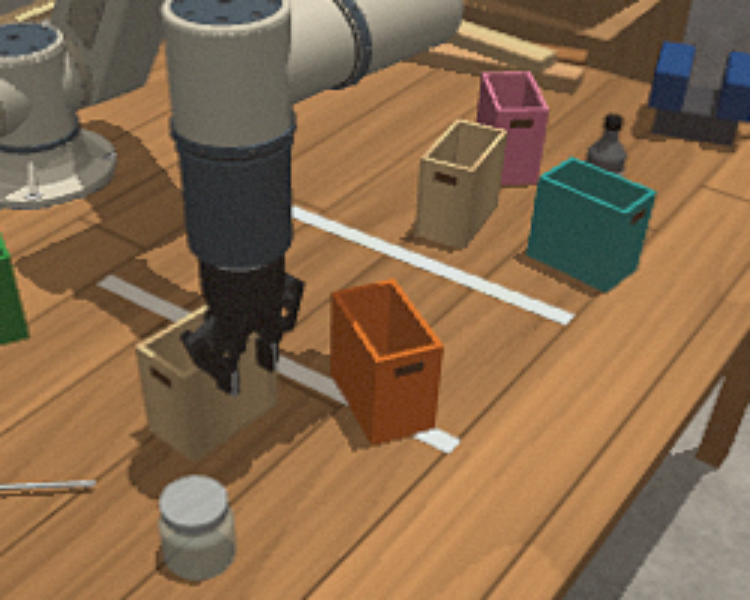

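The fingers (≈235,370) are behind the right crate and clear of everything else. Now I'll tip it.

```bash
python3 -m inch '{"twist":[[0,0,0],[0,0,0],[0,0,0],[0,0,0],[0,0,0],[0,0,0],[0,0,0],[0,0,0]],"travel":[[0.012,0,0],[0.024,0,0],[0.036,0,0],[0.048,0,0],[0.060,0,0],[0.072,0,0],[0.084,0,0],[0.094,0,0]],"gripper":[0.5,0.5,0.5,0.5,0.5,0.5,0.5,0.5]}'
python3 -m inch '{"twist":[[0,0,0],[0,0,0],[0,0,0]],"travel":[[0,0,-0.02],[-0.03,0,-0.06],[-0.05,0,-0.1]],"gripper":[0.5,0.5,0.5]}'
python3 d.py 0.612 0.252 0.247 10
python3 - <<'E'
from h import *
a=capture('scene')['pixels'][100:320,150:400];b=capture('top')['pixels'][90:310,120:420]
cv2.imwrite('pics/s3.png',np.hstack([cv2.resize(a,(400,352)),cv2.resize(b,(400,293))]) if 0 else np.hstack([cv2.resize(a,(400,352)),cv2.copyMakeBorder(cv2.resize(b,(400,293)),0,59,0,0,0)]))
E
```

```text
clock: 3.35
tool_pos: [0.5156, -0.2376, 0.1112]
tcp_rot: [[-0.995, 0.097, -0.009], [0.097, 0.995, 0.004], [0.009, 0.003, -1.0]]
contact_force: [0.5, -0.2, 0.8]
opening: 0.0427
clock: 3.65
tool_pos: [0.5662, -0.243, 0.2123]
tcp_rot: [[-0.995, 0.097, -0.01], [0.097, 0.995, 0.003], [0.01, 0.002, -1.0]]
contact_force: [2.0, -0.3, 0.6]
opening: 0.0427
clock 3.65 tcp [ 0.566 -0.243  0.212] F [ 2.016 -0.25   0.568] open 0.042712324767435104
travel [ 0.003  0.497 -0.033] twist [  0.221  -0.574 -15.578]
```

View pics/s3.png

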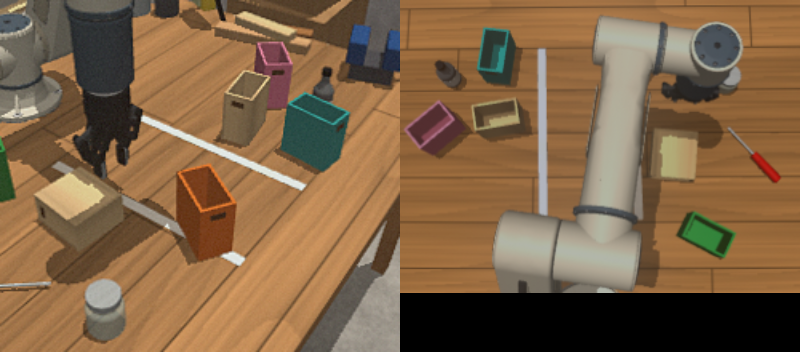

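```bash
python3 -m inch '{"twist":[[0,0,0],[0,0,-4],[0,0,-8],[0,0,-12],[0.2,-0.6,-15.6],[0.2,-0.6,-15.6],[0.2,-0.6,-15.6],[0.2,-0.6,-15.6]],"travel":[[0,0.03,-0.033],[0,0.075,-0.033],[0,0.12,-0.033],[0,0.165,-0.033],[0.001,0.21,-0.033],[0.001,0.255,-0.033],[0.002,0.3,-0.033],[0.002,0.345,-0.033]],"gripper":[0.5,0.5,0.5,0.5,0.5,0.5,0.5,0.5]}'; python3 d.py 0.612 0.252 0.247 10
python3 - <<'E'
from h import *
cv2.imwrite('pics/s4.png',cv2.resize(capture('scene')['pixels'][170:290,150:300],(750,600)))
E
```

```text
clock: 4.55
tool_pos: [0.6015, 0.1011, 0.2511]
tcp_rot: [[-0.984, -0.175, 0.014], [-0.175, 0.985, -0.004], [-0.013, -0.006, -1.0]]
contact_force: [0.4, -0.0, 0.0]
opening: 0.0426
clock 4.55 tcp [0.602 0.101 0.251] F [ 0.391 -0.04   0.012] open 0.04260330094924162
travel [-0.037  0.147  0.004] twist [-0.368  0.773  0.079]
```

View pics/s4.png

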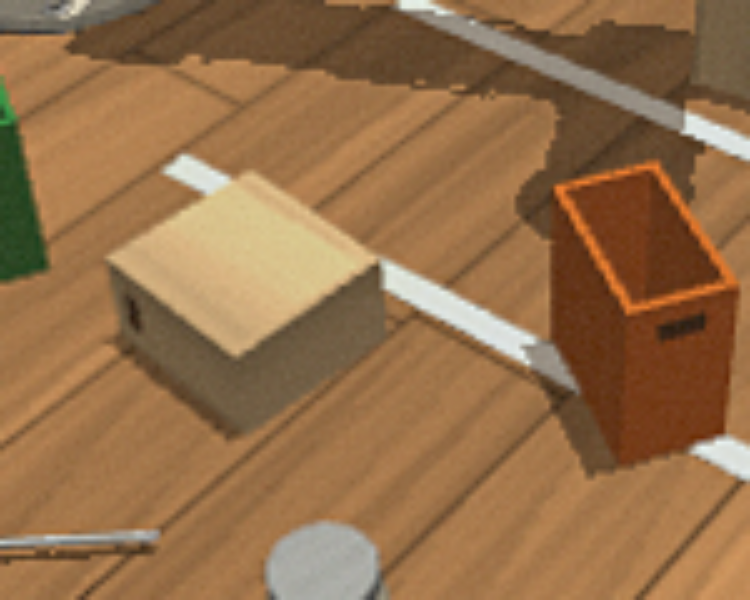

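The right crate's underside, around (310,350), is blank, so the left one should carry the stamp. I'll tip it the same way and confirm.

```bash
python3 -m inch '{"twist":[[0,0.8,0],[0,0.8,0],[0,0.8,0],[0,0.8,0],[0,0.8,0],[0,0.8,0],[0,0.8,0],[0,0.8,0]],"travel":[[-0.012,0.04,0],[-0.025,0.08,0],[-0.037,0.12,0],[-0.037,0.147,0],[-0.037,0.147,0.03],[-0.037,0.147,0.07],[-0.037,0.147,0.11],[-0.037,0.147,0.134]],"gripper":[0.5,0.5,0.5,0.5,0.5,0.5,0.5,0.5]}'; python3 d.py 0.612 0.252 0.115 10
```

```text
clock: 5.4
tool_pos: [0.6124, 0.2574, 0.1127]
tcp_rot: [[-0.984, -0.179, -0.004], [-0.179, 0.984, -0.006], [0.005, -0.005, -1.0]]
contact_force: [-0.4, 0.0, 0.4]
opening: 0.0429
clock 5.4 tcp [0.612 0.257 0.113] F [-0.395  0.016  0.405] open 0.042943191667836014
travel [ 0.001 -0.005 -0.002] twist [-0.302 -0.259  0.302]
```

```bash
python3 -m inch '{"twist":[[0,0,0],[0,0,0],[0,0,0],[0,0,0],[0,0,0],[0,0,0],[0,0,0],[0,0,0]],"travel":[[0.012,-0.005,0],[0.024,-0.005,0],[0.036,-0.005,0],[0.048,-0.005,0],[0.060,-0.005,0],[0.072,-0.005,0],[0.084,-0.005,0],[0.094,-0.005,0]],"gripper":[0.5,0.5,0.5,0.5,0.5,0.5,0.5,0.5]}'
python3 -m inch '{"twist":[[0,0,0],[0,0,0],[0,0,0],[0,0,0],[0,0,0],[0,0,0]],"travel":[[0,0,-0.02],[-0.03,0,-0.06],[-0.03,0.03,-0.12],[-0.03,0.07,-0.13],[-0.03,0.11,-0.13],[-0.03,0.14,-0.13]],"gripper":[0.3,0.3,0,0,0,0]}'
python3 - <<'E'
from h import *
c=capture('scene');t=capture('top')
for n in('stamp','crate_1'):
  for d in search_frame(c,n): print('scene',n,d['score'],np.array(d['extent']))
for d in search_frame(t,'crate_1'): print('top',d['score'],np.array(d['extent']),back(t,[d['extent'][:2]],.07))
a=c['pixels'][100:320,150:400];b=t['pixels'][120:270,120:360]
cv2.imwrite('pics/s5.png',np.hstack([cv2.resize(a,(400,352)),cv2.copyMakeBorder(cv2.resize(b,(400,250)),0,102,0,0,0)]))
E
```

```text
clock: 6.2
tool_pos: [0.5204, 0.2355, 0.1136]
tcp_rot: [[-0.984, -0.179, -0.003], [-0.179, 0.984, -0.006], [0.004, -0.005, -1.0]]
contact_force: [-0.2, -0.2, 0.9]
opening: 0.0426
clock: 6.8
tool_pos: [0.5249, 0.3819, 0.2442]
tcp_rot: [[-0.984, -0.18, -0.001], [-0.18, 0.984, -0.003], [0.002, -0.003, -1.0]]
contact_force: [-0.3, -0.1, -0.8]
opening: 0.0002
scene stamp 0.94 [346.9 179.9  40.4  47.7]
scene stamp 0.88 [321.6 146.9  23.5  40. ]
scene crate_1 0.82 [276.8 166.3  41.1  37.7]
scene crate_1 0.79 [199.9 231.8  56.1  48.7]
scene crate_1 0.77 [276.6 233.6  39.7  60.6]
scene crate_1 0.69 [135.6 208.2  46.3  49.1]
scene crate_1 0.68 [349.  184.4  39.   42.8]
scene crate_1 0.6 [321.4 148.6  21.6  43.2]
scene crate_1 0.57 [352.5 153.4  13.8  26.6]
top 0.89 [352.1 263.9  43.9  31.3] [[ 0.245 -0.322  0.07 ]]
top 0.86 [193.1 130.5  27.6  45.4] [[0.736 0.25  0.07 ]]
top 0.86 [291.6 143.2  36.5  43.9] [[ 0.685 -0.115  0.07 ]]
top 0.72 [197.3 210.   39.3  42.6] [[0.439 0.227 0.07 ]]
top 0.72 [321.8 206.7  40.3  38.5] [[ 0.449 -0.22   0.07 ]]
top 0.55 [144.8 188.1  43.3  34.9] [[0.52  0.422 0.07 ]]
```

View pics/s5.png

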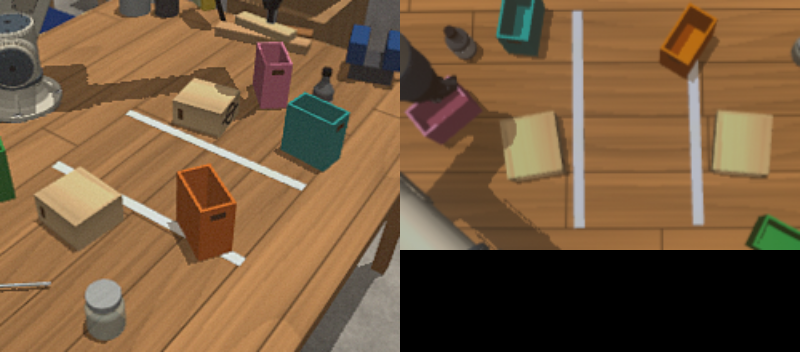

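The left crate, (228,110) in the scene crop, shows the black mark, so it is the stamped one. Both crates now lie on their sides outside the lane.

```bash
cat > fit.py <<'E'
from h import *
def pose(c,near):
    best=None
    for d in masks_of(c,'crate_1'):
        p=back(c,[d['extent'][:2]],.07)[0,:2]
        if np.linalg.norm(p-near)<.08: best=d;break
    if best is None: return None
    m=best['region'].astype(np.uint8); ct=np.concatenate(cv2.findContours(m,0,1)[0])[:,0].astype(float)
    hull=cv2.convexHull(ct.astype(np.float32))
    def res(v):
        a=v[2];R=np.array([[np.cos(a),-np.sin(a)],[np.sin(a),np.cos(a)]])
        P=[[*(R@[sx*.065,sy*.06]+v[:2]),z] for z in(0,.07) for sx in(-1,1) for sy in(-1,1)]
        h=cv2.convexHull(proj(c,P).astype(np.float32)); return [cv2.pointPolygonTest(h,(float(x),float(y)),True) for x,y in ct]
    r=least_squares(res,[*p,0.05],loss='soft_l1',diff_step=1e-3)
    return r.x[:2],np.degrees(r.x[2]),np.sqrt(np.mean(np.square(res(r.x)))),best['score']
if __name__=='__main__':
    c=capture('top'); print('stamped?',pose(c,[.44,.22]),pose(c,[.45,-.22]))
    s=.64
    print('pink',back(c,np.array([[195,292],[236,262],[258,288],[222,317]])*s,.13)[:,:2].tolist())
    print(state()['joint_pos'])
E
python3 fit.py; python3 d.py 0.435 0.315 0.244 90;python3 d.py 0.435 0.315 0.244 -90
```

```text
stamped? (array([0.45 , 0.224]), np.float64(9.404034350325327), np.float64(0.5280550793534854), 0.69) None
pink [[0.5136468188869735, 0.4756669303473695], [0.5820862351501663, 0.38509820375586645], [0.5219568345538479, 0.33275155162552195], [0.45654770043551296, 0.4116287437579579]]
[ 0.866  0.46   0.393  0.002 -1.51  -2.258]
clock 7.2 tcp [0.526 0.378 0.243] F [0.486 0.41  0.251] open 1.569127864147945e-05
travel [ 0.1   -0.046 -0.   ] twist [ -0.096  -0.362 -79.761]
clock 7.2 tcp [0.526 0.378 0.243] F [0.486 0.41  0.251] open 1.569127864147945e-05
travel [ 0.1   -0.046 -0.   ] twist [ -0.38    0.101 100.239]
```

```bash
python3 -m inch '{"twist":[[0,0,-8],[0,0,-16],[0,0,-24],[0,0,-32],[0,0,-40],[0,0,-48],[0,0,-56],[0,0,-64]],"travel":[[0.015,-0.006,0],[0.03,-0.012,0],[0.045,-0.02,0],[0.06,-0.028,0],[0.075,-0.034,0],[0.095,-0.042,0],[0.095,-0.042,0],[0.095,-0.042,0]],"gripper":[0,0,0,0,0,0,0.5,1]}'; python3 d.py 0.440 0.318 0.035 91
```

```text
clock: 8.0
tool_pos: [0.4395, 0.319, 0.2446]
tcp_rot: [[-0.267, -0.964, -0.002], [-0.964, 0.267, -0.004], [0.005, 0.0, -1.0]]
contact_force: [0.3, 0.3, 0.1]
opening: 0.0282
clock 8.0 tcp [0.439 0.319 0.245] F [0.287 0.299 0.076] open 0.02815711821969234
travel [-0.    -0.001  0.21 ] twist [  0.057  -0.266 -16.486]
```

```bash
python3 -m inch '{"twist":[[0,0,-8],[0,-0.2,-16.5],[0,-0.2,-16.5],[0,-0.2,-16.5],[0,-0.2,-16.5],[0,-0.2,-16.5],[0,-0.2,-16.5],[0,-0.2,-16.5]],"travel":[[0,0,0],[0,0,0.02],[0,0,0.06],[0,0,0.1],[0,0,0.14],[0,0,0.18],[0,0,0.205],[0,0,0.205]],"gripper":[1,1,1,1,1,1,1,1]}'; python3 d.py 0.44 0.071 0.035 91
python3 - <<'E'
from h import *
a=capture('scene')['pixels'][100:240,240:400];b=capture('top')['pixels'][120:270,120:300]
cv2.imwrite('pics/s6.png',np.hstack([cv2.resize(a,(400,350)),cv2.copyMakeBorder(cv2.resize(b,(400,333)),0,17,0,0,0)]))
E
```

```text
clock: 8.8
tool_pos: [0.4375, 0.3154, 0.0364]
tcp_rot: [[0.016, -1.0, -0.006], [-1.0, -0.016, -0.006], [0.006, 0.006, -1.0]]
contact_force: [-0.2, -0.7, -0.8]
opening: 0.0855
clock 8.8 tcp [0.438 0.315 0.036] F [-0.182 -0.685 -0.785] open 0.08549747709431268
travel [0.244 0.001 0.003] twist [ 0.363 -0.355 -0.084]
```

View pics/s6.png

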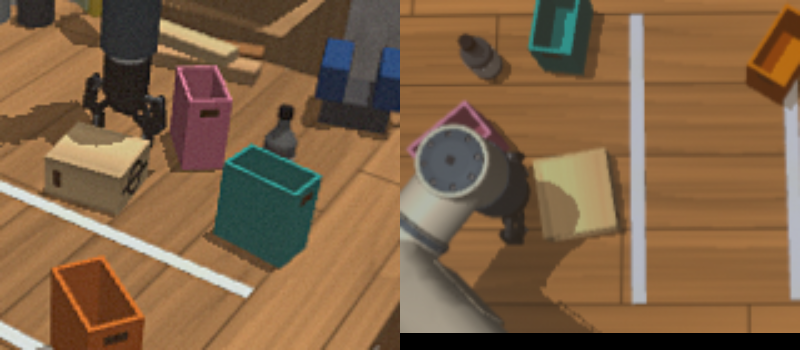

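```bash
python3 -m inch '{"twist":[[0,0,0],[0,0,0],[0,0,0],[0,0,0],[0,0,0],[0,0,0],[0,0,0],[0,0,0]],"travel":[[0.012,0,0],[0.024,0,0],[0.036,0,0],[0.048,0,0],[0.06,0,0],[0.072,0,0],[0.084,0,0],[0.096,0,0]],"gripper":[1,1,1,1,1,1,1,1]}'
python3 -m inch '{"twist":[[0,0,0],[0,0,0],[0,0,0],[0,0,0],[0,0,0],[0,0,0],[0,0,0],[0,0,0]],"travel":[[0.012,0,0],[0.024,0,0],[0.036,0,0],[0.048,0,0],[0.06,0,0],[0.072,0,0],[0.084,0,0],[0.096,0,0]],"gripper":[1,1,1,1,1,1,1,1]}'
python3 - <<'E'
from h import *
from fit import pose
c=capture('top');print(pose(c,[.46,.07]),pose(c,[.45,-.22]))
b=capture('scene')['pixels'][100:320,150:400]
cv2.imwrite('pics/s7.png',np.hstack([cv2.resize(b,(400,352)),cv2.copyMakeBorder(cv2.resize(c['pixels'][110:290,140:360],(400,327)),0,25,0,0,0)]))
E
python3 d.py 0.44 0.068 0.035 91
```

```text
clock: 9.7
tool_pos: [0.4416, 0.2213, 0.041]
tcp_rot: [[0.017, -1.0, 0.0], [-1.0, -0.017, -0.0], [0.0, -0.0, -1.0]]
contact_force: [0.5, 5.6, 4.5]
opening: 0.0853
clock: 10.5
tool_pos: [0.4431, 0.1243, 0.0409]
tcp_rot: [[0.017, -1.0, -0.0], [-1.0, -0.017, -0.0], [0.0, 0.0, -1.0]]
contact_force: [-0.4, 5.1, 3.0]
opening: 0.0853
(array([0.443, 0.049]), np.float64(0.3520565027393991), np.float64(1.8247404569952674), 0.63) (array([ 0.453, -0.233]), np.float64(-5.775077117922823), np.float64(0.8258390827668272), 0.8)
clock 10.7 tcp [0.442 0.124 0.04 ] F [-0.189 -0.034  0.414] open 0.08537745803628376
travel [0.056 0.003 0.005] twist [ 0.144 -0.117 -0.086]
```

View pics/s7.png

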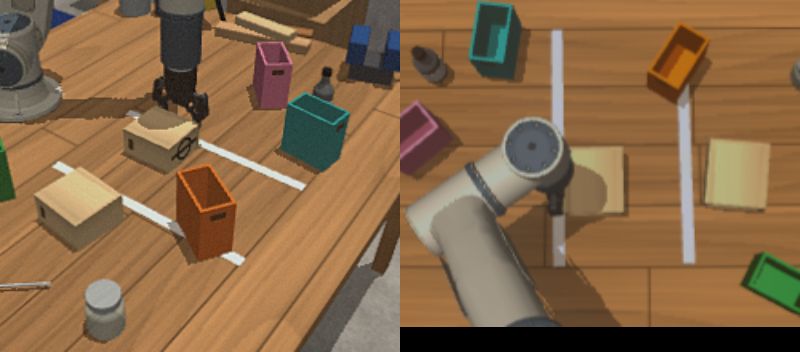

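The push is going straight, and the stamp is visible at (183,148). I'll do the last 55 mm across the lane, then back off and rise.

```bash
python3 -m inch '{"twist":[[0,0,0],[0,0,0],[0,0,0],[0,0,0],[0,0,0],[0,0,0],[0,0,0],[0,0,0]],"travel":[[0.01,0,0],[0.02,0,0],[0.03,0,0],[0.038,0,0],[0.045,0,0],[0.05,0,0],[0.053,0,0],[0.055,0,0]],"gripper":[1,1,1,1,1,1,1,1]}'
python3 -m inch '{"twist":[[0,0,0],[0,0,0],[0,0,0],[0,0,0],[0,0,0],[0,0,0],[0,0,0],[0,0,0]],"travel":[[-0.02,0,0],[-0.04,0,-0.01],[-0.05,0,-0.05],[-0.05,0,-0.09],[-0.07,0,-0.13],[-0.11,0,-0.15],[-0.15,0,-0.15],[-0.19,0,-0.15]],"gripper":[1,1,1,1,1,1,0.5,0.5]}'
python3 - <<'E'
from h import *
from fit import pose
c=capture('top');print(pose(c,[.45,0]))
s=.64
# lane tape via bright threshold
h=cv2.cvtColor(c['pixels'],cv2.COLOR_BGR2HSV); m=((h[...,1]<50)&(h[...,2]>140)).astype(np.uint8)
n,l,st,ce=cv2.connectedComponentsWithStats(m)
for i in range(1,n):
    if st[i,4]>150:
        yx=np.argwhere(l==i); w=back(c,yx[:,::-1],0)[:,:2]; print(st[i],w.mean(0),w[:,0].min(),w[:,0].max(),np.polyfit(w[:,0],w[:,1],1))
print(state()['joint_pos'])
E
python3 d.py 0.335 -0.003 0.19 0
```

```text
clock: 11.5
tool_pos: [0.4429, 0.0686, 0.0402]
tcp_rot: [[0.016, -1.0, -0.003], [-1.0, -0.016, -0.002], [0.002, 0.003, -1.0]]
contact_force: [0.4, 3.2, 0.4]
opening: 0.0851
clock: 12.3
tool_pos: [0.4401, 0.2598, 0.1905]
tcp_rot: [[0.015, -1.0, -0.002], [-1.0, -0.015, -0.002], [0.002, 0.002, -1.0]]
contact_force: [1.1, -0.3, -0.0]
opening: 0.0592
(array([ 0.443, -0.003]), np.float64(0.5191210177888945), np.float64(0.45681236063094766), 0.63)
[372  13  60  38 711] [ 1.185 -0.596] 1.089866014789689 1.2538020119823443 [ 0.45  -1.129]
[ 311   27  116   56 2626] [ 1.023 -0.405] 0.9529775590598889 1.1910320368680074 [-0.035 -0.369]
[276  68  34  16 233] [ 0.978 -0.123] 0.9509947126688924 1.0147117613816246 [ 0.1   -0.221]
[497  87  15  25 212] [ 0.888 -0.965] 0.832932704260639 0.9328295838379607 [-0.11  -0.867]
[ 17  96  41  31 415] [0.853 0.891] 0.7846991620993016 0.9132013587302216 [ 1.203 -0.135]
[223 127   8 130 816] [0.522 0.13 ] 0.2759679654755829 0.7718614733011556 [0.022 0.118]
[360 139  16  15 183] [ 0.693 -0.409] 0.6644923240686149 0.7200863203536033 [ 0.025 -0.426]
[118 163  50  
[... 315 characters left out ...]
12417 0.4342420410571164 [0.514 0.703]
[ 180  312   68   72 3031] [-0.044  0.183] -0.1737096889791174 0.07414737403851313 [-0.182  0.175]
[252 331  40  34 248] [-0.06  -0.061] -0.10734169441022665 0.007404671507857369 [-0.672 -0.101]
[  0 356  53  28 894] [-0.153  0.85 ] -0.187572242685796 -0.08893051719534203 [-0.448  0.782]
[ 59 358  31  26 637] [-0.142  0.68 ] -0.18161680873976463 -0.09288808849858773 [0.006 0.681]
[156 363  41  21 451] [-0.151  0.307] -0.17546712732702832 -0.1055521987104778 [0.056 0.315]
[ 0.843  0.21  -0.103 -0.001 -1.263 -0.824]
clock 12.4 tcp [0.44  0.262 0.189] F [-0.058 -0.427 -0.204] open 0.044257198508119266
travel [0.263 0.11  0.   ] twist [ 0.023 -0.327 91.082]
```

```bash
python3 -m inch '{"twist":[[0,0,8],[0,0,16],[0,0,24],[0,0,32],[0,0,40],[0,0,48],[0,0,56],[0,0,64]],"travel":[[0.03,0.012,0],[0.06,0.025,0],[0.09,0.037,0],[0.12,0.05,0],[0.15,0.062,0],[0.18,0.075,0],[0.21,0.087,0],[0.24,0.1,0]],"gripper":[0.5,0.5,0.5,0.5,0.5,0.5,0.5,0.5]}'; python3 d.py 0.345 -0.003 0.045 1
```

```text
clock: 13.2
tool_pos: [0.343, 0.0179, 0.1898]
tcp_rot: [[-0.893, -0.45, -0.005], [-0.45, 0.893, -0.005], [0.007, -0.002, -1.0]]
contact_force: [-0.3, -0.7, 0.0]
opening: 0.0428
clock 13.2 tcp [0.343 0.018 0.19 ] F [-0.335 -0.734  0.029] open 0.04283685703063854
travel [ 0.007 -0.019  0.145] twist [-0.196 -0.348 25.757]
```

```bash
python3 -m inch '{"twist":[[0,0,8],[0,0,16],[0,-0.3,24],[0,-0.3,25.7],[0,-0.3,25.7],[0,-0.3,25.7],[0,-0.3,25.7],[0,-0.3,25.7]],"travel":[[0.004,-0.01,0],[0.007,-0.019,0],[0.007,-0.019,0],[0.007,-0.019,0.03],[0.007,-0.019,0.07],[0.007,-0.019,0.11],[0.007,-0.019,0.14],[0.007,-0.019,0.143]],"gripper":[0.5,0.5,0.5,0.5,0.5,0.5,0.5,0.5]}'; python3 d.py 0.449 -0.003 0.045 1
```

```text
clock: 14.0
tool_pos: [0.3411, -0.0048, 0.044]
tcp_rot: [[-1.0, -0.018, -0.008], [-0.018, 1.0, -0.007], [0.008, -0.007, -1.0]]
contact_force: [-0.8, 0.2, 0.4]
opening: 0.0426
clock 14.0 tcp [ 0.341 -0.005  0.044] F [-0.849  0.225  0.409] open 0.04256727367714027
travel [-0.108 -0.    -0.002] twist [-0.398 -0.476  0.004]
```

```bash
python3 -m inch '{"twist":[[0,0,0],[0,0,0],[0,0,0],[0,0,0],[0,0,0],[0,0,0],[0,0,0],[0,0,0]],"travel":[[-0.012,0,0],[-0.024,0,0],[-0.036,0,0],[-0.048,0,0],[-0.06,0,0],[-0.072,0,0],[-0.082,0,0],[-0.09,0,0]],"gripper":[0.5,0.5,0.5,0.5,0.5,0.5,0.5,0.5]}'
python3 - <<'E'
from h import *
from fit import pose
c=capture('top');print(pose(c,[.505,0]))
b=capture('scene')['pixels'][100:320,150:400]
cv2.imwrite('pics/s8.png',np.hstack([cv2.resize(b,(400,352)),cv2.copyMakeBorder(cv2.resize(c['pixels'][110:290,140:360],(400,327)),0,25,0,0,0)]))
E
python3 d.py 0.449 -0.003 0.045 1
```

```text
clock: 14.8
tool_pos: [0.4317, -0.0033, 0.0433]
tcp_rot: [[-1.0, -0.017, -0.009], [-0.017, 1.0, -0.007], [0.009, -0.007, -1.0]]
contact_force: [-5.4, 0.4, 5.8]
opening: 0.0427
(array([0.501, 0.002]), np.float64(5.58273781410522), np.float64(2.089465346157607), 0.79)
clock 14.95 tcp [ 0.433 -0.003  0.043] F [-0.46   0.491  0.334] open 0.042402627718596174
travel [-0.016 -0.    -0.002] twist [-0.37  -0.331  0.006]
```

View pics/s8.png

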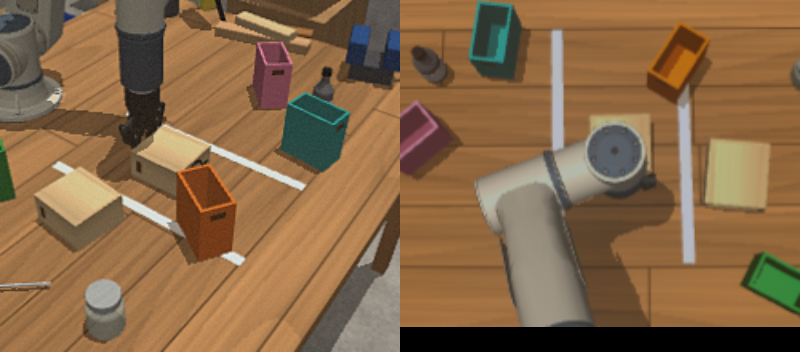

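The crate is moving straight. Next come the last 16 mm, then I'll back away and rise clear.

```bash
python3 -m inch '{"twist":[[0,0,0],[0,0,0],[0,0,0],[0,0,0]],"travel":[[-0.006,0,0],[-0.011,0,0],[-0.014,0,0],[-0.016,0,0]],"gripper":[0.5,0.5,0.5,0.5]}'
python3 -m inch '{"twist":[[0,0,0],[0,0,0],[0,0,0],[0,0,0],[0,0,0],[0,0,0],[0,0,0],[0,0,0]],"travel":[[0.02,0,0],[0.04,0,0],[0.06,0,-0.03],[0.08,0,-0.07],[0.09,0.03,-0.11],[0.09,0.07,-0.15],[0.09,0.11,-0.17],[0.09,0.15,-0.17]],"gripper":[0.5,0.5,0.5,0.5,0.5,0.5,0.5,0.5]}'
python3 - <<'E'
from h import *
from fit import pose
c=capture('top');print(pose(c,[.52,0]),pose(c,[.45,-.22]))
b=capture('scene')['pixels'][100:320,150:400]
cv2.imwrite('pics/s9.png',np.hstack([cv2.resize(b,(400,352)),cv2.copyMakeBorder(cv2.resize(c['pixels'][110:290,140:360],(400,327)),0,25,0,0,0)]))
E
```

```text
clock: 15.35
tool_pos: [0.4483, -0.0027, 0.0433]
tcp_rot: [[-1.0, -0.018, -0.007], [-0.018, 1.0, -0.007], [0.007, -0.007, -1.0]]
contact_force: [-5.4, 0.3, 4.4]
opening: 0.0425
clock: 16.15
tool_pos: [0.359, 0.1501, 0.2175]
tcp_rot: [[-1.0, -0.018, 0.002], [-0.018, 1.0, -0.0], [-0.002, -0.0, -1.0]]
contact_force: [1.7, 0.5, 0.8]
opening: 0.0426
(array([ 0.526, -0.002]), np.float64(-0.2529154232629425), np.float64(0.5362328597780599), 0.81) (array([ 0.455, -0.233]), np.float64(-6.661648009857642), np.float64(0.6777271424578699), 0.86)
```

View pics/s9.png

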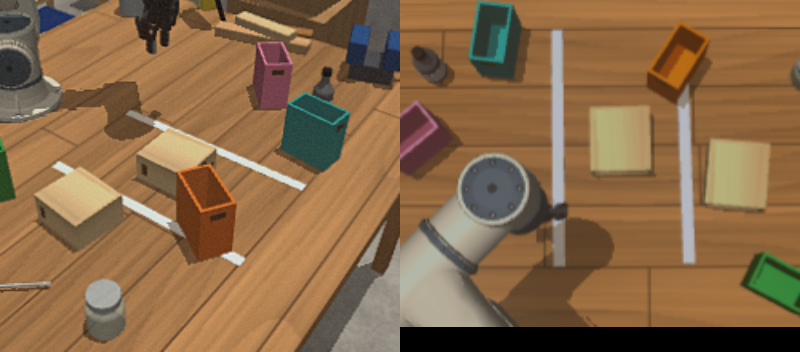

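```bash
python3 -c "
from bench import sign_off;print(sign_off())"
```

```text
the job is handed in; nothing more can be done
None
```

I tipped both crates over towards the robot, and the stamp turned out to be under the left one. I then pushed that crate, still on its side, into the middle of the lane: first across it with open fingers, then 80 mm along it. The job is handed in after about 16 s on the robot clock.

- **Stamped crate:** the last top-camera fit puts it at (0.526, -0.002), against a lane middle of about (0.525, -0.002). It is within about 2° of square to the lane.
- **Blank crate:** it lies at (0.455, -0.233), with its nearest edge about 15 mm outside the tape.
- **Other objects:** in the last pictures the oil bottle, the jar and the coloured crates look unmoved. The screwdriver is only partly in view, but nothing went near it. I judged all of this by eye and did not measure it.
- **Forces:** the readings I took at the end of each move never exceeded about 8 N.
- **Checks that disagreed or were missing:**
  - A fit taken mid-push, with the arm partly hiding the crate, gave about 5.6° of turn. The clear final view gave -0.3°.
  - In the final pictures the orange crate hides the stamp, but it was clearly visible in the lane just before.

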